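Lay the brass hanging rods in their cradles

TASK

Two look-alike brass rods for wall hangings, one long and one short, lean in sloping rests. First lower the long rod gently into the wide cradle, then the short rod into the narrow one: feel each rod down into both notches while you still hold it, level and centred, before letting go. Never press a rod on its cradle with 30 N or more, and leave the cup, candlestick and book where they are.

Things in the scene. Friction and masses are not known exactly. Their poses are not given: they have to be found in the camera images.
- rod_long: plain round brass rod, 14 mm diameter, with a 20 mm ball at each end, 250 mm long over all, about 220 g. Origin at its middle, x axis along its length (it may roll about x). At the start it lies in its leaning rest, sloping 33 degrees, its higher end on the rest's +x side. Grip it at the middle.
- rod_short: plain round brass rod, 14 mm diameter, with a 20 mm ball at each end, 170 mm long over all, about 150 g. Origin at its middle, x axis along its length (it may roll about x). At the start it lies in its leaning rest, sloping 33 degrees, its higher end on the rest's +x side. Grip it at the middle.
- rest_long: fixed white-painted leaning rest holding the long rod at the start. Origin: centre of its underside. Rod's middle 110 mm above the origin; rod slopes up 33 degrees (0.576 rad) towards the rest's +x (away from the robot), in two open V saddles 90 mm either side of its middle along the rod; foot stop at the lower end. Nothing under the rod's middle but a 50 mm wide, 12 mm thick foot board.
- rest_short: fixed white-painted leaning rest holding the short rod at the start. Origin: centre of its underside. Rod's middle 110 mm above the origin; rod slopes up 33 degrees (0.576 rad) towards the rest's +x (away from the robot), in two open V saddles 50 mm either side of its middle along the rod; foot stop at the lower end. Nothing under the rod's middle but a 50 mm wide, 12 mm thick foot board.
- cradle_long: fixed cradle for the long rod: dark wooden foot 240 x 60 x 14 mm carrying a beam with two V saddles 180 mm apart (12 mm thick, mouth 37 mm), centred on the origin along its x axis. Origin: centre of the foot's underside. The beam height differs each time, unreported: a seated rod's axis lies 95 to 125 mm above the origin: feel for it. Beam top 39 mm below, saddle tips 9 mm above that axis.
- cradle_short: fixed cradle for the short rod: dark wooden foot 160 x 60 x 14 mm carrying a beam with two V saddles 100 mm apart (12 mm thick, mouth 37 mm), centred on the origin along its x axis. Origin: centre of the foot's underside. The beam height differs each time, unreported: a seated rod's axis lies 95 to 125 mm above the origin: feel for it. Beam top 39 mm below, saddle tips 9 mm above that axis.
- cup: blue glazed ceramic cup, 80 mm across, 75 mm high, bystander; origin under its centre
- candlestick: small brass candlestick, 70 mm across the foot, 70 mm high, bystander; origin under its centre
- book: closed blue book 100 x 150 x 28 mm lying flat, bystander; origin under its centre

How it is judged:
By the outcome, as a careful person would: the job done as asked, in the order asked, and still so for the second after the job is handed in, with the robot touching nothing.
It also fails if it takes over 72 s, if anything falls off the work surface, if the arm or the gripper's body presses on something with over 40 N, if the wrist force passes 120 N, or if a joint passes its speed limit or range.

ROBOT

A 7-joint arm with a two-finger parallel gripper is mounted at the origin on the work surface. World frame = base frame: x ahead of the robot, y to its left, z up, the work surface at z = 0. Lengths are in m, angles in rad, forces in N, time in s.
With the tool pointing down it reaches from about 0.375 to 0.925 m from the base axis. Payload 3.1 kg.
Tool frame: the origin (TCP) lies between the finger pads; the fingertips stand 19 mm ahead of it and the grasp point (between the pads) is the TCP; z points along the fingers, y is the direction in which the jaws open and shut (so a half turn about z gives the same grasp; the last joint's range is limited). The gripper opens to 85 mm and grips with 20 to 120 N. Pads are 22 mm wide; open, the fingers measure 114 mm over their backs; the gripper's body (76 mm by 85 mm) begins 54 mm behind the grasp point. The pads swing forward as they close: fully open they stand 13 mm farther back than shut.
Start: joints at [1.015, 0.383, 0.044, 1.598, -0.018, 1.161, -0.05], TCP at [0.287, -0.583, 0.25] pointing down, gripper open.
Joint ranges: [-2.61, 2.61], [-0.41, 2.15], [-1.48, 1.57], [0, 2.5], [-1.57, 4.71], [0.05, 1.97], [-2.85, 2.85]. Speed limits (rad/s): [2.79, 2.79, 3.14, 3.14, 3.14, 3.14, 3.14].

INTERFACE

Orientations are given as a unit quaternion [x, y, z, w].
In Python, from bench import move_ptp, movel, move_j, move_gripper, pause, inverse_kinematics, read_camera, camera_params, MotionError, sign_off, look_for, tip_of, read_time_s, read_qpos, read_joint_vel, read_effort, read_eef_pos, read_tcp_rot, read_ft_force, read_ft_torque, read_finger_gap gives the robot as it stands. Calls block until the motion is done:
- move_ptp(position, orientation): joint-space move of the TCP to a pose.
- movel(position, orientation=None, speed=0.15): straight line of the TCP; orientation=None keeps the orientation; speed is the mean speed in m/s.
- move_j(angles): joint-space move.
- move_gripper(opening, effort=None): finger opening in m; effort is the grip in N (None keeps the last); returns when the fingers have stopped.
- pause(seconds).
- inverse_kinematics(position, orientation): joint angles nearest the present ones, or None.
- read_camera(name): name is "scene" or "top" or "wrist"; returns the picture (384x512x3 uint8, red, green, blue); there is no depth.
- camera_params(name): a dict with "K" (3x3 intrinsics, pixels), "dist_coeffs" ([k1, k2, p1, p2, k3] as OpenCV has them; the pictures are not rectified), "camera_from_world" (4x4, takes a point from world to camera coordinates). Camera axes: x right, y down, z forward; pixel columns grow to the right and rows downward; lengths in m; the calibration is good to about 2 mm. A picture is of the moment at which its call begins: read the wrist's pose just before it. camera_params takes no time and is no camera call; for the wrist camera it gives the pose at the moment of the call.
A pose or a line that the arm cannot do raises MotionError and nothing moves.
- sign_off(): hands the job in, once; it reports no verdict.
Trained networks look in the newest picture that a camera, given by its name, has taken for a name from the list of things; names that differ only in an ending like _2 or _b are one class to them, and where a whole thing is asked for, a point or a joint stands for the part that bears it (a point fixed in the world has none). Each returns a list of dicts, best first, with "confidence" (0 to 1); they miss things now and then, are a little off and sometimes report something else, mostly with a low value. They report only what shows in the picture. A call takes as long as a camera call.
- look_for(camera, name): "at" ([column, row] in pixels, amid what is visible of it).
- tip_of(camera, name): "at" ([column, row] in pixels: a listed point, or the origin of a listed thing).
Readings, each from a call of its own:
- read_time_s(): time.
- read_qpos(): joint angles.
- read_joint_vel(): joint speeds.
- read_effort(): joint torques, N m.
- read_eef_pos(): TCP position.
- read_tcp_rot(): TCP orientation.
- read_ft_force(): force on the tool from outside, world axes, zero at the start.
- read_ft_torque(): the same for the moment, N m.
- read_finger_gap(): finger opening in m.
Only numpy, scipy, OpenCV 4.12 (cv2) and the standard library are available. Lean on these libraries where they do the work, as an engineer would, in place of code of your own. Each camera call takes 0.05 s, during which the arm holds its last target.

## Working session

There is one attempt and no reset: what is moved stays moved. The work goes in short steps, each a Python script; the robot and the scene stay as the last script left them, time stands still between calls to the robot, and variables do not carry over. Pictures are saved under pics/ and viewed, and the job is handed in when it is done.

```bash
mkdir -p pics; ls; python3 - <<'E'
from bench import *
import cv2,numpy as np
for c in ["scene","top","wrist"]:
    im=read_camera(c); cv2.imwrite(f"pics/{c}0.png",im[:,:,::-1])
    p=camera_params(c); print(c,np.round(p["K"],1).tolist(),p["dist_coeffs"],np.round(p["camera_from_world"],3).tolist())
    for n in ["rod_long","rod_short","rest_long","rest_short","cradle_long","cradle_short","cup","candlestick","book"]:
        r=tip_of(c,n); l=look_for(c,n)
        print(n,[(np.round(d["at"],1).tolist(),round(d["confidence"],2)) for d in r[:3]],"|",[(np.round(d["at"],1).tolist(),round(d["confidence"],2)) for d in l[:3]])
print(read_time_s(),read_tcp_rot(),read_ft_force())
E
```

```text
pics
scene [[470.4, 0.0, 251.9], [0.0, 470.4, 186.8], [0.0, 0.0, 1.0]] [-0.16048324  0.          0.          0.          0.        ] [[0.643, 0.766, 0.005, -0.39], [0.536, -0.445, -0.717, -0.256], [-0.547, 0.464, -0.697, 1.665], [0.0, 0.0, 0.0, 1.0]]
rod_long [([338.4, 133.6], 0.64)] | [([287.5, 169.4], 0.63), ([336.5, 134.8], 0.6)]
rod_short [([285.0, 150.7], 0.47)] | [([283.4, 150.7], 0.7)]
rest_long [([337.5, 160.9], 0.66), ([206.0, 167.4], 0.53)] | [([340.7, 155.0], 0.7)]
rest_short [([281.8, 174.0], 0.89)] | [([283.5, 169.2], 0.79)]
cradle_long [([193.7, 210.2], 0.75)] | [([197.6, 202.6], 0.63), ([282.7, 168.1], 0.39)]
cradle_short [([145.2, 251.1], 0.85), ([207.6, 168.3], 0.46)] | [([143.8, 247.5], 0.72)]
cup [([277.2, 245.0], 0.69)] | [([279.3, 237.7], 0.58)]
candlestick [([208.4, 168.4], 0.72)] | [([207.4, 162.7], 0.86), ([279.5, 239.0], 0.21)]
book [([218.1, 293.4], 0.81), ([193.0, 207.0], 0.69)] | [([219.1, 292.2], 0.63)]
top [[475.8, 0.0, 256.7], [0.0, 475.8, 191.0], [0.0, 0.0, 1.0]] [-0.19579056  0.          0.          0.          0.        ] [[-0.015, -0.999, -0.03, 0.0
[... 536 characters left out ...]
.61)] | [([279.9, 117.6], 0.7)]
candlestick [([261.3, 276.2], 0.92), ([117.4, 178.1], 0.27)] | [([265.4, 273.8], 0.9)]
book [([364.4, 121.3], 0.87)] | [([364.1, 120.3], 0.8), ([131.3, 179.8], 0.65)]
wrist [[326.7, 0.0, 254.1], [0.0, 326.7, 193.3], [0.0, 0.0, 1.0]] [-0.029994  0.        0.        0.        0.      ] [[0.441, -0.897, -0.0, -0.65], [-0.859, -0.422, 0.29, -0.037], [-0.26, -0.128, -0.957, 0.379], [0.0, 0.0, 0.0, 1.0]]
rod_long [] | []
rod_short [] | []
rest_long [] | []
rest_short [] | []
cradle_long [] | []
cradle_short [] | []
cup [] | []
candlestick [] | []
book [] | []
2.85 [ 9.73912306e-01  2.26924698e-01  9.94962571e-06 -3.80282310e-05] [ 0.33505901 -0.42745212  0.13874717]
```

```bash
python3 - <<'E'
import cv2
a=cv2.imread("pics/top0.png"); cv2.imwrite("pics/top0b.png",cv2.resize(a[60:330,60:460],None,fx=2,fy=2,interpolation=cv2.INTER_CUBIC))
a=cv2.imread("pics/scene0.png"); cv2.imwrite("pics/scene0b.png",cv2.resize(a[80:330,80:400],None,fx=2.4,fy=2.4,interpolation=cv2.INTER_CUBIC))
E
```

```text
(no output)
```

View pics/top0b.png

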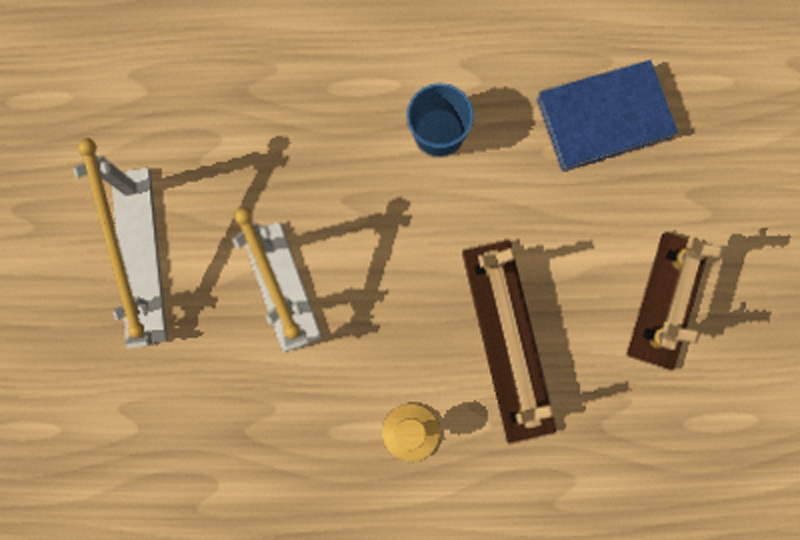

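View pics/scene0b.png

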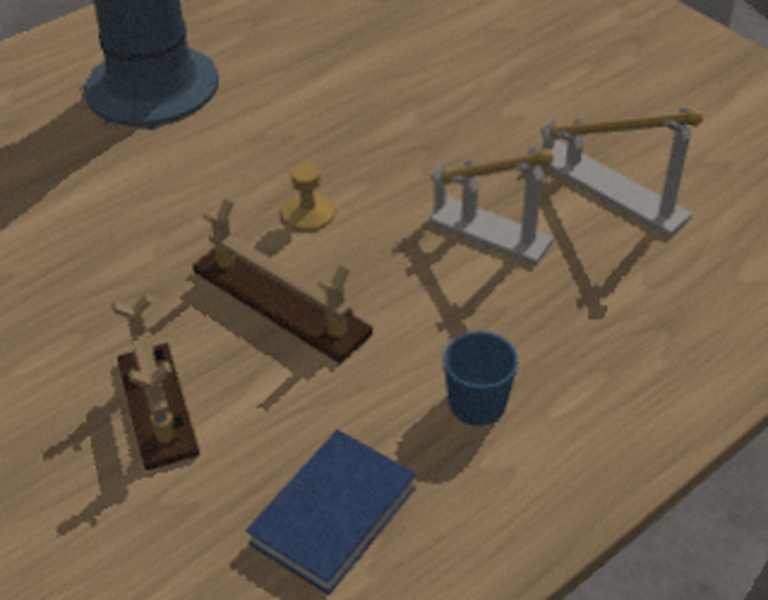

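```bash
python3 - <<'E'
import cv2
a=cv2.imread("pics/top0.png"); b=cv2.imread("pics/scene0.png")
f=lambda im,x0,y0,w,h,s:cv2.resize(im[y0:y0+h,x0:x0+w],None,fx=s,fy=s,interpolation=cv2.INTER_CUBIC)
cv2.imwrite("pics/c1.png",f(a,285,170,130,115,6)) 
cv2.imwrite("pics/c2.png",f(b,120,150,125,130,4.5))
E
```

```text
(no output)
```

View pics/c1.png

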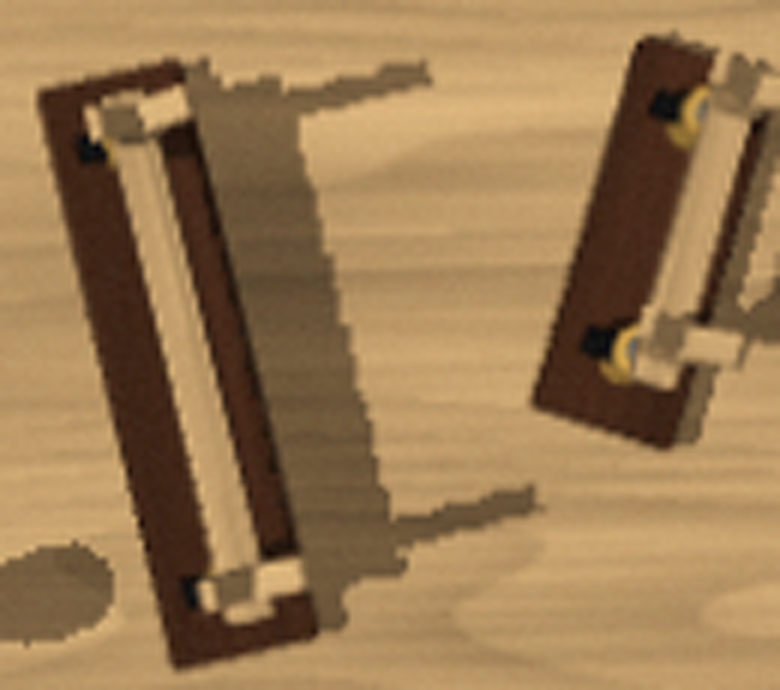

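View pics/c2.png

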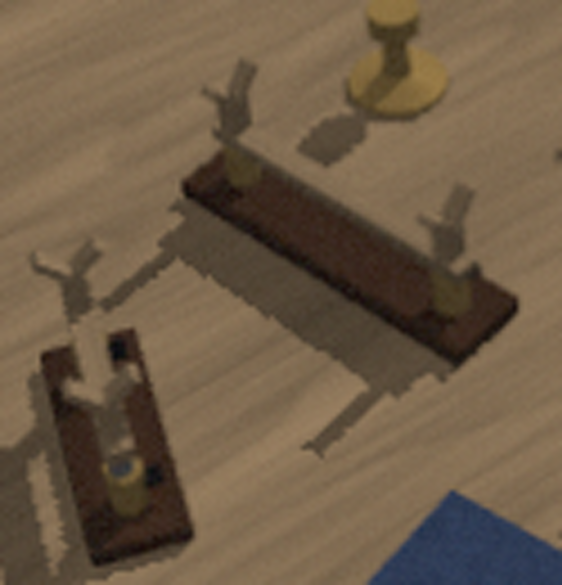

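```bash
cat > fit.py <<'E'
import numpy as np,cv2
from bench import *
from scipy.optimize import least_squares
P={c:camera_params(c) for c in ["scene","top"]}
def proj(c,X,p=None):
    p=p or P[c]; T=np.array(p["camera_from_world"])
    X=np.atleast_2d(X).astype(float)
    return cv2.projectPoints(X,cv2.Rodrigues(T[:3,:3])[0],T[:3,3],np.array(p["K"]),np.array(p["dist_coeffs"]))[0][:,0]
def rz(a): return np.array([[np.cos(a),-np.sin(a),0],[np.sin(a),np.cos(a),0],[0,0,1]])
E
cat > f1.py <<'E'
from fit import *
t1=lambda *p:np.array(p)/6+[285,170]-.4
s2=lambda *p:np.array(p)/4.5+[120,150]-.4
t2=lambda *p:np.array(p)/2+[60,60]-.25
s3=lambda *p:np.array(p)/2.4+[80,80]-.3
s=np.radians(33)
for n,L,obs,x0 in [("rod_long",.115,{"top":[t2(87,146),t2(135,330)],"scene":[s3(693,119),s3(553,131)]},(.6,.35,0)),
                ("rod_short",.075,{"top":[t2(243,216),t2(291,331)],"scene":[s3(543,158),s3(442,175)]},(.55,.15,0))]:
    for hf in (0,1):
        def pts(q):
            d=rz(q[2])@[np.cos(s),0,np.sin(s)]; c=np.array([q[0],q[1],.11+(q[3] if hf else 0)])
            return np.array([c+L*d,c-L*d])
        f=lambda q:np.concatenate([(proj(c,pts(q))-obs[c]).ravel() for c in obs])
        r=least_squares(f,list(x0)+[0]*hf); print(n,np.round(r.x,4),np.round(f(r.x),1))
A=dict(long=(.12,.09,{"top":[t1(40,95),t1(185,62),t1(175,668),t1(315,632),t1(95,110),t1(185,95),t1(203,590),t1(303,575)],
   "scene":[s2(517,298),s2(460,355),None,s2(185,185),s2(465,190),s2(427,225),s2(243,65),s2(208,92)]},None),
 short=(.08,.05,{"top":[t1(642,38),t1(715,50),t1(535,405),t1(672,448),None,None,t1(640,365),t1(742,345)],
   "scene":[s2(190,530),s2(97,555),s2(132,330),s2(42,352),s2(130,375),s2(70,390),s2(92,245),s2(38,260)]},None))
for n,(a,b,obs,_) in A.items():
    # order: far-left, far-right, near-left, near-right
    def pts(q):
        h=q[3]; w=q[4]
        X=[[a,.03,.014],[a,-.03,.014],[-a,.03,.014],[-a,-.03,.014]]+[[sx*b,sy*w,h+.009] for sx in(1,-1) for sy in (1,-1)]
        return (rz(q[2])@np.array(X).T).T+[q[0],q[1],0]
    def f(q):
        o=[]
        for c in obs:
            p=proj(c,pts(q))
            for i,u in enumerate(obs[c]):
                if u is not None:o+=list(p[i]-u)
        return np.array(o)
    r=least_squares(f,[.5,-.1 if n=="long" else -.27,0,.11,.0185],loss="soft_l1"); print(n,np.round(r.x,4)); print(np.round(f(r.x),1))
E
python3 f1.py
```

```text
rod_long [0.6019 0.3478 0.1206] [ 0.4  0.8  0.6  0.1  0.2 -0.5  1.6  0.3]
rod_long [0.602  0.3474 0.1203 0.001 ] [ 0.4  0.6  0.7  0.   0.2 -0.7  1.5  0.1]
rod_short [0.5597 0.1655 0.344 ] [ 0.5  0.8  0.9  0.4  0.2 -0.3  2.1  0.2]
rod_short [0.5598 0.1652 0.3438 0.0012] [ 0.5  0.6  0.9  0.3  0.2 -0.5  2.1  0. ]
long [ 0.491  -0.1085  0.2031  0.0908  0.0176]
[-0.4 -1.4 -0.6 -1.3 -0.3  0.4  0.9  0.7  0.4  1.5  0.6  0.6  0.9  0.4
 -0.2 -0.7  1.1  0.3 -0.4  0.5 -0.9 -0.7  0.4 -0.  -0.  -0.4  1.7 -0.2
  0.6  0.3]
short [ 0.5352 -0.306  -0.3273  0.1105  0.0167]
[-0.3 -1.1 10.4  4.2 -0.   0.   0.5  0.2  2.1 -7.1 -0.7  0.7  1.5 -0.8
 -1.   0.3  0.5 -0.7 -0.9  0.1  0.7 -0.5  0.4 -0.1  0.7  0.2 -0.2  0.3]
```

```bash
cat > h.py <<'E'
from fit import *
from scipy.spatial.transform import Rotation as Ro
def quat(yaw,pitch=0.):
    c,s=np.cos(yaw),np.sin(yaw)
    x=np.array([np.cos(pitch)*c,np.cos(pitch)*s,np.sin(pitch)]); z=np.array([np.sin(pitch)*c,np.sin(pitch)*s,-np.cos(pitch)])
    return Ro.from_matrix(np.column_stack([x,np.cross(z,x),z])).as_quat(),z
TH=np.radians(33)
def st(m=""): print(m,"t",round(read_time_s(),2),"tcp",np.round(read_eef_pos(),4),"F",np.round(read_ft_force(),2),"M",np.round(read_ft_torque(),2),"gap",round(float(read_finger_gap()),4))
def snap(c,n,s=1.5):
    im=read_camera(c); cv2.imwrite("pics/%s.png"%n,cv2.resize(im[:,:,::-1],None,fx=s,fy=s)); return im
E
python3 - <<'E'
from h import *
print(read_qpos().round(2) if hasattr(read_qpos(),'round') else read_qpos())
for n,p,yaw,pt in [("gl",(.602,.3475,.111),.1205,TH),("gs",(.5598,.1653,.111),.344,TH),("cl",(.491,-.1085,.11),.203,0),("cs",(.5352,-.306,.11),-.327,0)]:
  for dy in (0,np.pi):
    if dy==0: q,z=quat(yaw,pt)
    else: q,z=quat(yaw+np.pi,-pt)
    for b in (0,.1,.15):
        r=inverse_kinematics(list(np.array(p)-b*z),list(q)); print(n,dy,b,None if r is None else np.round(r,2))
E
```

```text
[ 1.02  0.38  0.04  1.6  -0.02  1.16 -0.05]
gl 0 0 [-1.31  0.54  0.71  2.   -0.07  0.23 -2.14]
gl 0 0.1 [-1.42  0.28  0.72  2.07  0.38  0.41 -2.52]
gl 0 0.15 [-1.47  0.14  0.71  2.09  0.51  0.53 -2.63]
gl 3.141592653589793 0 [-0.22  0.51 -0.59  1.95  1.27  0.6  -0.04]
gl 3.141592653589793 0.1 [-0.05  0.34 -0.82  2.01  1.06  0.69  0.11]
gl 3.141592653589793 0.15 [-0.05  0.21 -0.82  2.03  0.89  0.69  0.24]
gs 0 0 [-0.6   0.25  0.26  2.28 -0.84  0.07 -0.77]
gs 0 0.1 [-0.06 -0.01 -0.3   2.32  0.03  0.26 -1.61]
gs 0 0.15 [ 0.71 -0.2  -0.97  2.31 -0.5   0.4  -1.12]
gs 3.141592653589793 0 [ 0.01  0.27 -0.4   2.25  1.08  0.12  0.52]
gs 3.141592653589793 0.1 [ 0.48  0.01 -0.83  2.3   0.04  0.26  1.53]
gs 3.141592653589793 0.15 [ 0.11 -0.15 -0.44  2.33 -0.17  0.37  1.71]
cl 0 0 [ 0.38  0.31 -0.28  2.05  0.12  0.8  -1.33]
cl 0 0.1 [ 0.4   0.17 -0.29  1.97  0.05  1.01 -1.28]
cl 0 0.15 [ 0.41  0.11 -0.29  1.92  0.03  1.11 -1.26]
cl 3.141592653589793 0 [ 0.68  0.36 -0.61  2.03  0.28  0.83  1.68]
cl 3.141592653589793 0.1 [ 0.69  0.2  -0.6   1.96  0.13  1.02  1.8 ]
cl 3.141592653589793 0.15 [ 0.69  0.14 -0.59  1.91  0.08  1.12  1.84]
cs 0 0 [ 0.45  0.48  0.    1.79 -0.    0.88 -1.44]
cs 0 0.1 [ 0.46  0.36 -0.02  1.72  0.01  1.06 -1.45]
cs 0 0.15 [ 0.47  0.31 -0.02  1.67  0.01  1.16 -1.45]
cs 3.141592653589793 0 [ 0.81  0.52 -0.45  1.77  0.28  0.92  1.49]
cs 3.141592653589793 0.1 [ 0.83  0.4  -0.47  1.7   0.2   1.09  1.54]
cs 3.141592653589793 0.15 [ 0.83  0.35 -0.47  1.65  0.17  1.18  1.57]
```

```bash
python3 - <<'E'
from h import *
T=np.array(camera_params("wrist")["camera_from_world"]); c=-T[:3,:3].T@T[:3,3]
R=Ro.from_quat(read_tcp_rot()).as_matrix(); print("cam in tool",R.T@(c-read_eef_pos()), "axis",R.T@T[2,:3])
q,z=quat(.0)
move_ptp([.47,-.2,.34],list(q)); st()
np.save("pw.npy",camera_params("wrist"),allow_pickle=True); snap("wrist","w1")
E
```

```text
cam in tool [ 7.40840037e-02  1.76980446e-05 -1.23129620e-01] axis [-2.89819217e-01 -1.38600147e-04  9.57081398e-01]
 t 4.45 tcp [ 0.4695 -0.2014  0.3397] F [ 0.41 -0.56 -0.6 ] M [ 0.01 -0.03 -0.03] gap 0.0853
```

View pics/w1.png

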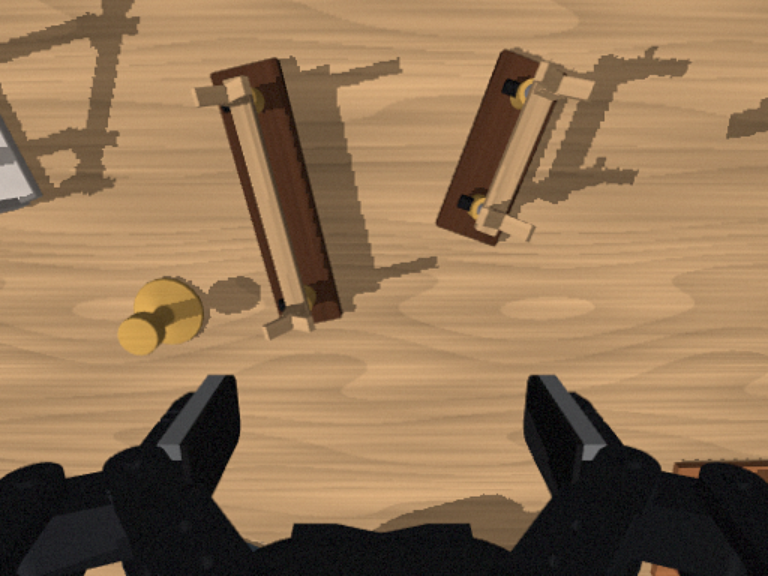

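```bash
cat > f2.py <<'E'
from h import *
pw=np.load("pw.npy",allow_pickle=True).item()
w=lambda *p:np.array(p)/1.5-.2
for n,a,b,obs,x0 in [("long",.12,.09,[((1,1),w(211,73)),((1,-1),w(275,58)),((-1,-1),w(342,318))],(.491,-.1085,.203)),
               ("short",.08,.05,[((1,1),w(505,50)),((-1,1),w(437,225)),((-1,-1),w(495,244))],(.5352,-.306,-.327))]:
    X=lambda q:(rz(q[2])@np.array([[s*a,t*.03,.014] for (s,t),_ in obs]).T).T+[q[0],q[1],0]
    f=lambda q:np.concatenate([(proj(None,X(q),pw)[i]-u) for i,(_,u) in enumerate(obs)])
    r=least_squares(f,x0); print(n,np.round(r.x,4),np.round(f(r.x),1), np.round(f(x0),1))
    im=cv2.imread("pics/w1.png")
    
E
cat > ov.py <<'E'
from h import *
import sys
pw=np.load("pw.npy",allow_pickle=True).item()
C=dict(long=(.12,.09,(.491,-.1085,.203,.0908)),short=(.08,.05,(.5352,-.306,-.327,.1105)))
ims={"wrist":(cv2.imread("pics/w1.png"),1.5,pw),"top":(cv2.resize(cv2.imread("pics/top0.png"),None,fx=6,fy=6,interpolation=cv2.INTER_CUBIC),6,P["top"]),"scene":(cv2.resize(cv2.imread("pics/scene0.png"),None,fx=4.5,fy=4.5),4.5,P["scene"])}
for im,s,p in ims.values():
    for a,b,(x,y,yaw,h) in C.values():
        g=lambda X:(((proj(None,(rz(yaw)@np.array(X).T).T+[x,y,0],p)+.5)*s)*8).astype(int).reshape(-1,1,2)
        cv2.polylines(im,[g([[a,.03,.014],[a,-.03,.014],[-a,-.03,.014],[-a,.03,.014]])],True,(0,255,255),1,cv2.LINE_AA,3)
        for sx in (b+.006,b-.006,-b-.006,-b+.006): cv2.polylines(im,[g([[sx,.0185,h+.009],[sx,0,h-.0099],[sx,-.0185,h+.009]])],False,(0,0,255),1,cv2.LINE_AA,3)
        cv2.polylines(im,[g([[-b,0,h],[b,0,h]])],False,(0,255,0),1,cv2.LINE_AA,3)
a=ims["wrist"][0]; cv2.imwrite("pics/ow.png",cv2.resize(a[30:360,170:620],None,fx=1.7,fy=1.7))
cv2.imwrite("pics/ot.png",ims["top"][0][1020:1020+590,1710:1710+790])
cv2.imwrite("pics/os.png",ims["scene"][0][675:675+585,540:540+560])
E
python3 f2.py; python3 ov.py
```

```text
long [ 0.4896 -0.1089  0.2071] [-1.4  0.2  1.2 -0.7  0.2  0.7] [-1.4 -1.1  1.2 -1.9 -0.4 -0. ]
short [ 0.5349 -0.3068 -0.3443] [ 0.2 -1.9 -0.7  0.3  0.5  2. ] [-1.7 -2.1 -0.5  0.8  1.   1.8]
```

View pics/ow.png

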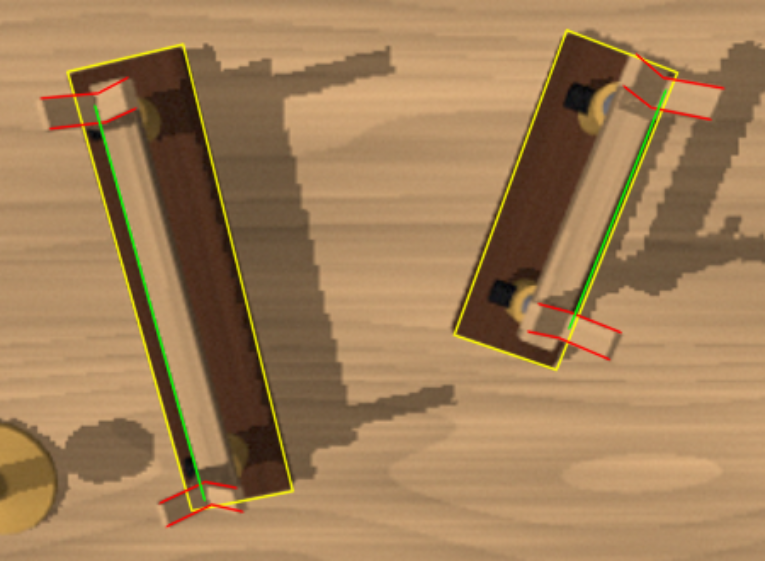

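View pics/ot.png

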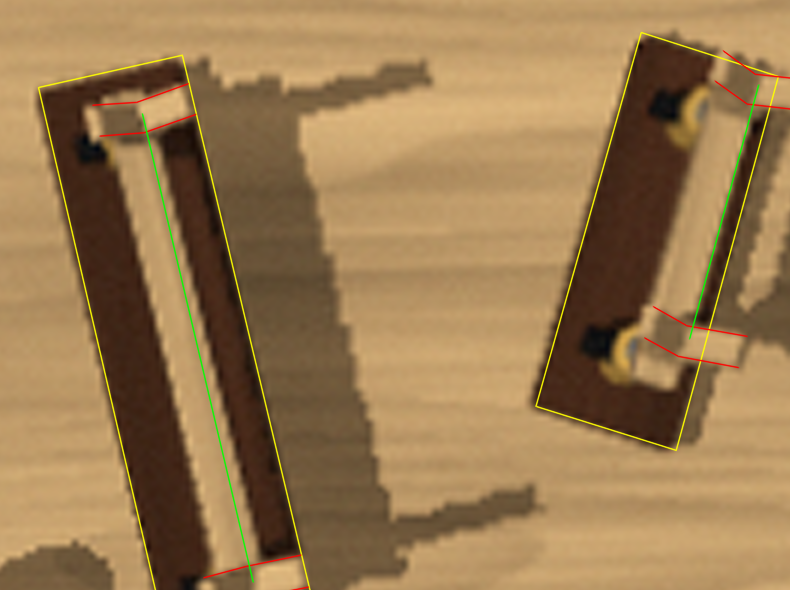

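View pics/os.png

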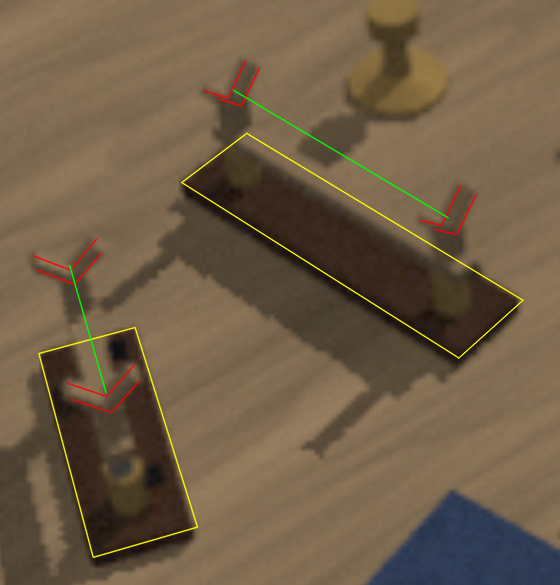

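```bash
python3 - <<'E'
from h import *
print(np.round(read_qpos(),2))
for b in (.0,.05,.1,.13,.17):
    q,z=quat(.1205,TH); r=inverse_kinematics(list(np.array([.602,.3475,.111])-b*z),list(q)); print(b,np.round(r,2) if r is not None else r)
q,z=quat(.1205,TH)
move_ptp(list(np.array([.602,.3475,.111])-.13*z),list(q)); pause(.2); st(); print(np.round(read_qpos(),2))
np.save("pw2.npy",camera_params("wrist"),allow_pickle=True); snap("wrist","w2")
snap("scene","s2")
E
```

```text
[ 0.49  0.06 -0.17  1.81  0.01  1.28 -1.26]
0.0 [-1.03  0.46  0.37  1.99  0.6   0.28 -2.73]
0.05 [-0.98  0.34  0.27  2.03  0.68  0.39 -2.78]
0.1 [-1.02  0.23  0.26  2.06  0.64  0.47 -2.75]
0.13 [-0.84  0.17  0.04  2.06  0.69  0.55 -2.78]
0.17 [-0.22  0.14 -0.64  2.04  0.76  0.68 -2.82]
 t 6.7 tcp [0.5326 0.3378 0.2203] F [0.3  0.25 0.37] M [-0.07  0.57 -0.02] gap 0.0855
[-0.84  0.17  0.04  2.06  0.69  0.55 -2.78]
```

View pics/w2.png

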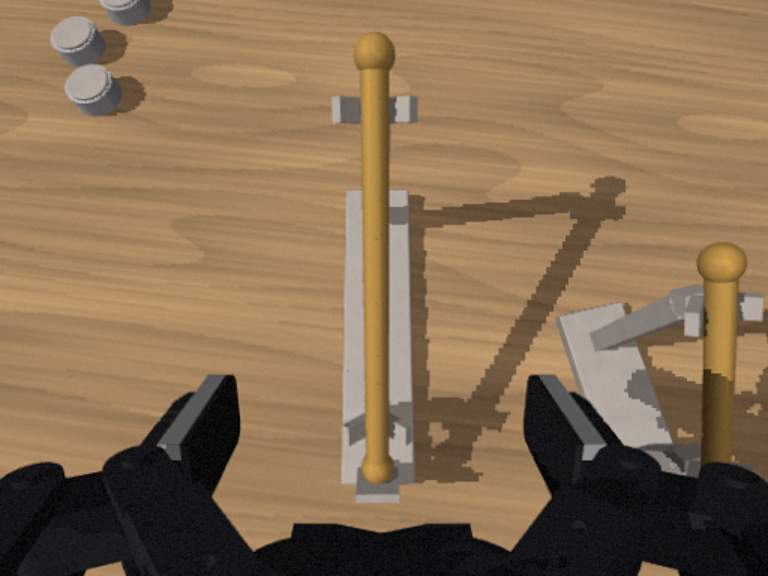

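View pics/s2.png

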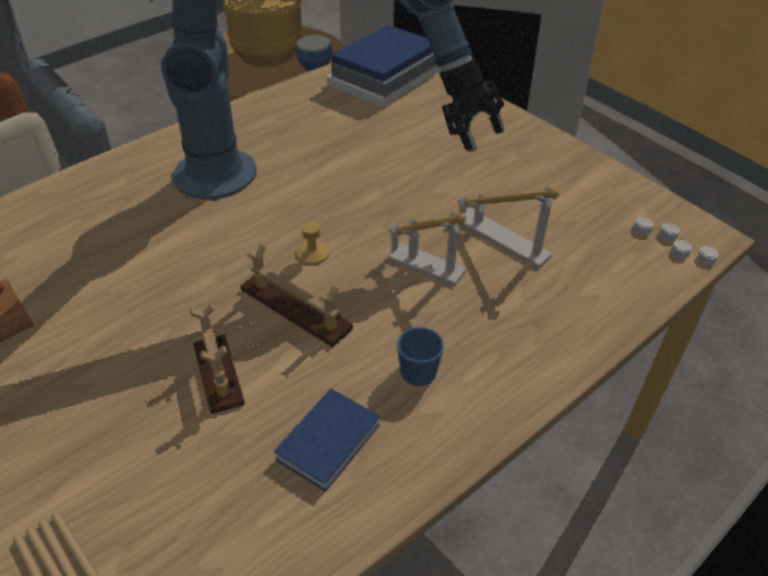

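```bash
python3 - <<'E'
from h import *
pw=np.load("pw2.npy",allow_pickle=True).item()
w=lambda *p:np.array(p)/1.5-.2
obs=[w(374.5,52),w(377,469)]
def pts(q,L=.115):
    d=rz(q[2])@[np.cos(TH),0,np.sin(TH)]; c=np.array([q[0],q[1],q[3] if len(q)>3 else .11]); return np.array([c+L*d,c-L*d])
f=lambda q:(proj(None,pts(q),pw)-obs).ravel()
print("prior resid",np.round(f([.602,.3475,.1205]),1))
r=least_squares(f,[.602,.3475,.1205]);print(np.round(r.x,4),np.round(f(r.x),1))
# free height too
r=least_squares(f,[.602,.3475,.1205,.11]);print(np.round(r.x,4),np.round(f(r.x),1))
E
```

```text
prior resid [ 2.3  2.3  1.8 -0.8]
[0.6025 0.3492 0.1205] [ 0.   1.5 -0.  -1.5]
[0.6013 0.3491 0.1204 0.1127] [-0. -0. -0. -0.]
```

```bash
python3 - <<'E'
from h import *
q,z=quat(.1205,TH); p=np.array([.602,.3488,.111])
movel(list(p),list(q),speed=.12); pause(.2); st("at"); print(np.round(read_qpos(),2))
f0=np.array(read_ft_force())
move_gripper(.03,40); st("half"); move_gripper(0.0,60); st("closed")
snap("wrist","w3")
E
```

```text
at t 8.23 tcp [0.6021 0.3491 0.1118] F [0.44 0.2  0.9 ] M [-0.03  0.62 -0.02] gap 0.0858
[-0.95  0.45  0.27  1.99  0.72  0.31 -2.83]
half t 8.81 tcp [0.602  0.3488 0.1109] F [-0.35  0.51 -0.11] M [-0.05  0.61  0.02] gap 0.0301
closed t 9.11 tcp [0.6019 0.3492 0.1111] F [-1.19  1.02  0.87] M [0.01 0.63 0.06] gap 0.0119
```

View pics/w3.png

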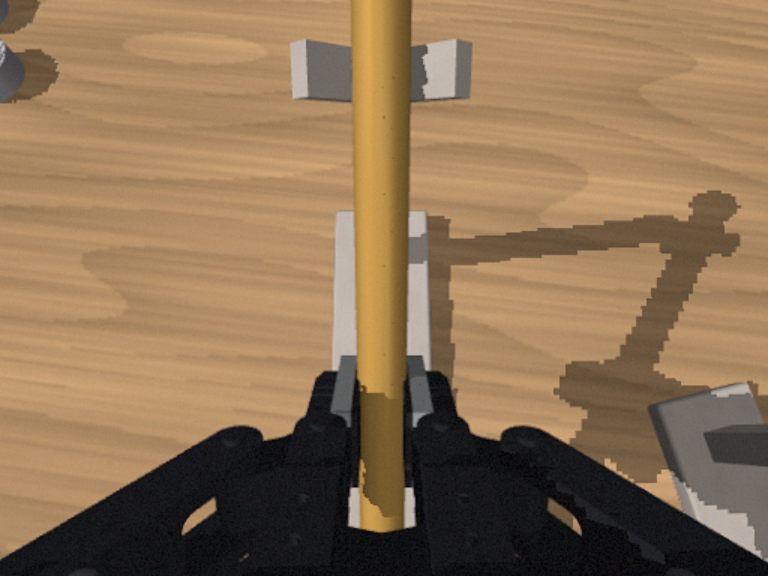

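```bash
python3 - <<'E'
from h import *
q,z=quat(.1205,TH)
movel([.602,.349,.15],list(q),speed=.08); st("l1")
movel([.59,.345,.30],list(q),speed=.2); st("l2"); print(np.round(read_qpos(),2))
q2,_=quat(.205,0)
r=inverse_kinematics([.4904,-.1087,.22],list(q2)); print(np.round(r,2))
snap("wrist","w4")
E
```

```text
l1 t 9.8 tcp [0.6017 0.3485 0.1497] F [ 0.14 -0.28 -2.75] M [-0.11  0.84  0.01] gap 0.0122
l2 t 10.7 tcp [0.589  0.3441 0.2976] F [-0.18 -0.17 -2.71] M [-0.06  0.87 -0.  ] gap 0.0122
[-0.84  0.17  0.12  1.88  0.49  0.67 -2.5 ]
[-0.29  0.14  0.46  2.   -0.07  1.02 -1.16]
```

View pics/w4.png

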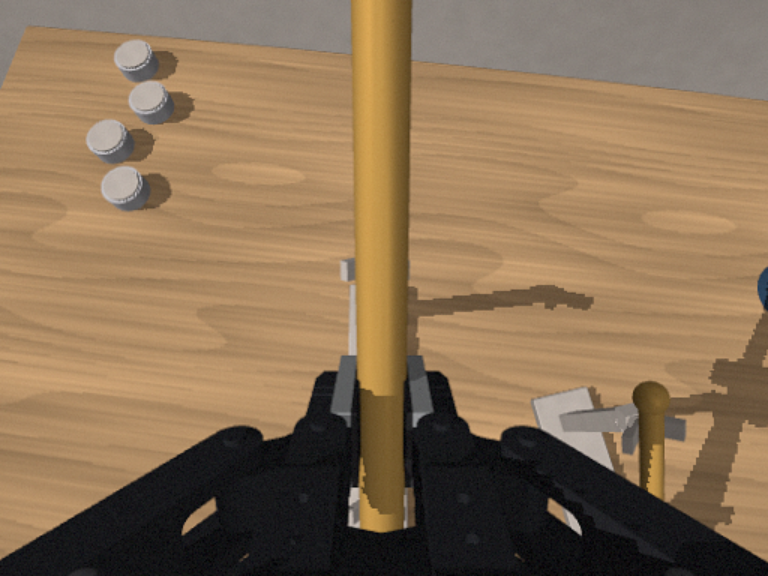

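```bash
python3 - <<'E'
from h import *
q2,_=quat(.205,0)
move_ptp([.4904,-.1087,.20],list(q2)); pause(.4); st(); print(np.round(read_qpos(),2))
for c in ["scene","top"]:
    im=read_camera(c); cv2.imwrite(f"pics/{c}5.png",im[:,:,::-1])
a=cv2.imread("pics/top5.png"); cv2.imwrite("pics/top5c.png",cv2.resize(a[110:300,230:430],None,fx=3,fy=3))
a=cv2.imread("pics/scene5.png"); cv2.imwrite("pics/scene5c.png",cv2.resize(a[60:280,100:320],None,fx=2.7,fy=2.7))
E
```

```text
t 12.88 tcp [ 0.4905 -0.1084  0.2   ] F [-0.85 -0.29 -2.64] M [-0.05  0.03 -0.01] gap 0.0119
[-0.29  0.16  0.47  2.02 -0.09  0.98 -1.15]
```

View pics/top5c.png

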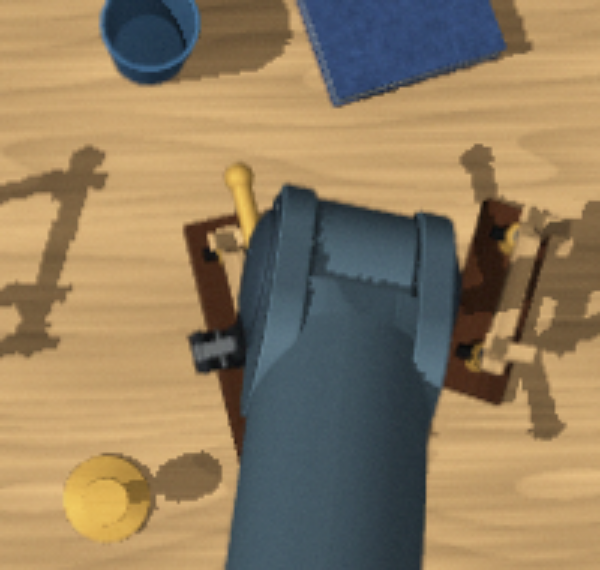

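View pics/scene5c.png

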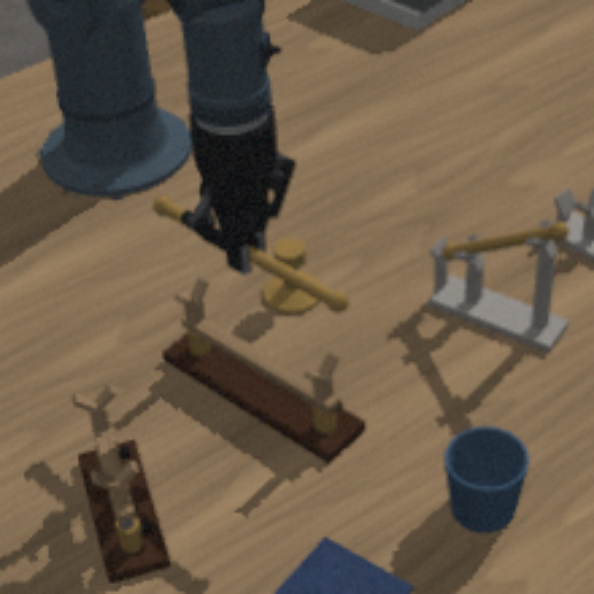

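```bash
python3 - <<'E'
from h import *
R=Ro.from_quat(read_tcp_rot()).as_matrix(); p=np.array(read_eef_pos()); print(R[:,0])
S=[np.array([340,298])/2.7+[100,60]-.3,np.array([162,206])/2.7+[100,60]-.3]; T=np.array([238,175])/3+[230,110]-.3
def pts(q):
    # along offset, pitch, yaw
    d=Ro.from_euler('zy',[np.arctan2(R[1,0],R[0,0])+q[2],-q[1]]).apply([1,0,0]); c=p+R[:,0]*q[0]; return np.array([c+.115*d,c-.115*d])
f=lambda q:np.concatenate([(proj("scene",pts(q))-S).ravel(),proj("top",pts(q))[0]-T,[q[2]*100]])
print(f([0,0,0]).round(1)); r=least_squares(f,[0,0,0]); print(r.x,f(r.x).round(1))
E
```

```text
[ 9.79013355e-01  2.03796099e-01 -3.19073025e-05]
[-1.   1.   0.4 -0.6  0.3  0.6  0. ]
[0.0008391  0.01950805 0.00414392] [-0.6  0.4  0.5  0.3  0.1  0.1  0.4]
```

```bash
cat > feel.py <<'E'
from h import *
def feel(x,y,yaw,z0,z1,step,thr,pitch=0,speed=.03):
    q,_=quat(yaw,pitch); c,s=np.cos(yaw),np.sin(yaw)
    movel([x,y,z0],list(q),speed=.1); pause(.3)
    F0=np.mean([read_ft_force() for _ in range(3)],axis=0); M0=np.array(read_ft_torque()); st("base")
    z=z0
    while z-step>=z1-1e-9:
        z-=step; movel([x,y,z],list(q),speed=speed); pause(.06)
        F=np.mean([read_ft_force() for _ in range(3)],axis=0)-F0; M=np.array(read_ft_torque())-M0
        print("z %.4f tcp %.4f ax %.2f lat %.2f up %.2f  Mroll %.2f Mpitch %.2f Myaw %.2f"%(z,read_eef_pos()[2],F[0]*c+F[1]*s,-F[0]*s+F[1]*c,F[2],M[0]*c+M[1]*s,-M[0]*s+M[1]*c,M[2]))
        if np.linalg.norm(F)>thr: break
    print("t",read_time_s()); return z,F,M
E
python3 - <<'E'
from feel import *
feel(.4904,-.1087,.205,.118,.085,.0015,3.5)
E
```

```text
base t 14.25 tcp [ 0.4908 -0.1087  0.1185] F [ 1.02  0.59 -1.73] M [-0.   -0.   -0.02] gap 0.0122
z 0.1165 tcp 0.1164 ax -0.33 lat -0.89 up -0.20  Mroll -0.01 Mpitch 0.04 Myaw 0.01
z 0.1150 tcp 0.1149 ax -1.56 lat -0.70 up -0.50  Mroll 0.03 Mpitch 0.04 Myaw 0.02
z 0.1135 tcp 0.1134 ax -1.18 lat -0.19 up -0.47  Mroll 0.02 Mpitch -0.00 Myaw 0.06
z 0.1120 tcp 0.1119 ax -1.17 lat -0.17 up -1.21  Mroll 0.06 Mpitch -0.05 Myaw 0.05
z 0.1105 tcp 0.1104 ax -1.07 lat 0.63 up 0.33  Mroll 0.01 Mpitch 0.03 Myaw -0.01
z 0.1090 tcp 0.1089 ax -1.30 lat -0.72 up -1.38  Mroll 0.02 Mpitch -0.07 Myaw 0.01
z 0.1075 tcp 0.1074 ax -1.09 lat -1.36 up -0.53  Mroll 0.04 Mpitch -0.03 Myaw 0.03
z 0.1060 tcp 0.1060 ax -0.83 lat 0.21 up -0.75  Mroll 0.03 Mpitch -0.01 Myaw -0.01
z 0.1045 tcp 0.1044 ax -0.73 lat 0.46 up 0.24  Mroll -0.01 Mpitch 0.01 Myaw 0.03
z 0.1030 tcp 0.1029 ax -1.11 lat -0.82 up -1.02  Mroll 0.02 Mpitch -0.03 Myaw -0.00
z 0.1015 tcp 0.1014 ax -0.82 lat -0.45 up -1.23  Mroll 0.03 Mpitch 0.05 Myaw 0.05
z 0.1000 tcp 0.0999 ax -0.67 lat 0.24 up -0.18  Mroll 0.03 Mpitch -0.04 Myaw -0.05
z 0.0985 tcp 0.0984 ax -1.86 lat -0.07 up -0.85  Mroll 0.01 Mpitch -0.01 Myaw -0.02
z 0.0970 tcp 0.0973 ax -1.60 lat 0.93 up 0.68  Mroll 0.16 Mpitch 0.04 Myaw 0.04
z 0.0955 tcp 0.0969 ax -4.60 lat 2.30 up 12.14  Mroll 0.46 Mpitch 0.71 Myaw 0.08
t 18.875
```

```bash
python3 - <<'E'
from h import *
st(); R=Ro.from_quat(read_tcp_rot()).as_matrix(); print(R[:,0],R[:,2])
for c in ["scene","wrist"]:
    im=read_camera(c); cv2.imwrite(f"pics/{c}6.png",im[:,:,::-1])
a=cv2.imread("pics/scene6.png"); cv2.imwrite("pics/scene6c.png",cv2.resize(a[110:260,130:300],None,fx=4,fy=4,interpolation=cv2.INTER_CUBIC))
E
```

```text
t 18.88 tcp [ 0.4908 -0.1085  0.0969] F [-3.95  1.9  10.42] M [0.31 0.79 0.07] gap 0.0122
[9.78989848e-01 2.03908796e-01 2.83381838e-04] [ 3.61983299e-05  1.21595457e-03 -9.99999260e-01]
```

View pics/scene6c.png

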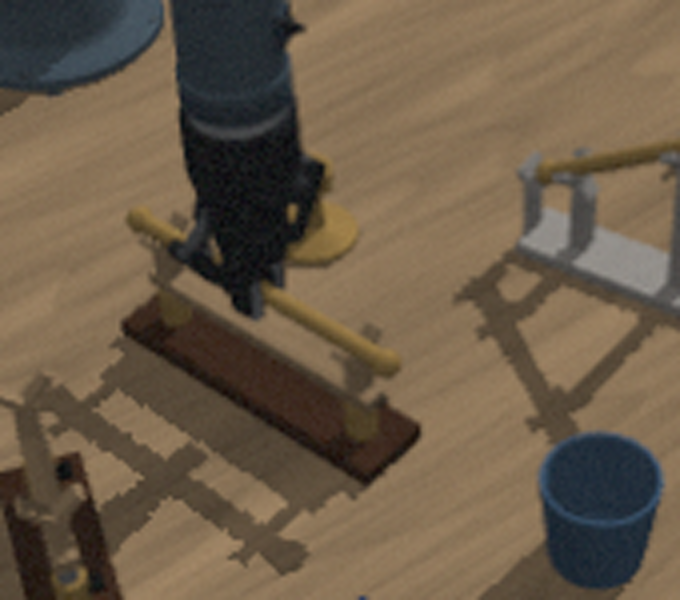

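View pics/wrist6.png

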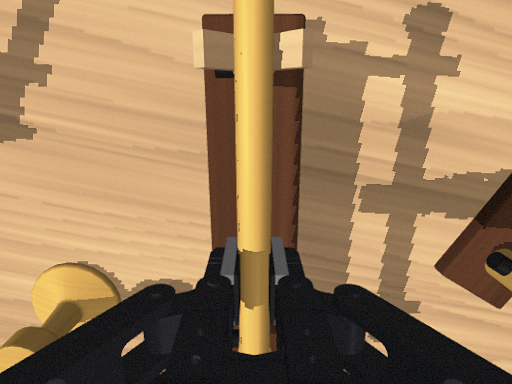

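```bash
cat > tilt.py <<'E'
from feel import *
def tilt(x,y,yaw,z,M0F0,ds=(.012,-.012,0)):
    F0,M0=M0F0; c,s=np.cos(yaw),np.sin(yaw)
    for d in ds:
        q,_=quat(yaw,d); movel([x,y,z],list(q),speed=.03); pause(.15)
        F=np.mean([read_ft_force() for _ in range(4)],axis=0)-F0; M=np.mean([read_ft_torque() for _ in range(4)],axis=0)-M0
        R=Ro.from_quat(read_tcp_rot()).as_matrix()
        print("pitch cmd %.3f act %.4f z %.4f ax %.2f lat %.2f up %.2f  Mroll %.2f Mpitch %.2f"%(d,R[2,0],read_eef_pos()[2],F[0]*c+F[1]*s,-F[0]*s+F[1]*c,F[2],M[0]*c+M[1]*s,-M[0]*s+M[1]*c))
E
python3 - <<'E'
from tilt import *
tilt(.4904,-.1087,.205,.0958,(np.array([.2,.2,-2.4]),np.array([-.02,.01,-.01])))
R=Ro.from_quat(read_tcp_rot()).as_matrix(); p=np.array(read_eef_pos())
S=[np.array([388,361])/4+[130,110]-.35,np.array([139,219])/4+[130,110]-.35]
def pts(q):
    d=Ro.from_euler('zy',[np.arctan2(R[1,0],R[0,0]),-q[1]]).apply([1,0,0]); c=p+R[:,0]*q[0]; return np.array([c+.115*d,c-.115*d])
f=lambda q:(proj("scene",pts(q))-S).ravel()
print(f([0,0]).round(1)); r=least_squares(f,[0,0]); print(r.x,f(r.x).round(1)); st()
E
```

```text
pitch cmd 0.012 act 0.0124 z 0.0969 ax -3.39 lat 1.52 up 10.59  Mroll 0.41 Mpitch 0.53
pitch cmd -0.012 act -0.0114 z 0.0969 ax -2.53 lat 2.21 up 10.28  Mroll 0.49 Mpitch 0.41
pitch cmd 0.000 act 0.0006 z 0.0969 ax -1.48 lat 2.87 up 9.66  Mroll 0.49 Mpitch 0.44
[-0.4  0.5  0.4 -0.2]
[-0.00020171  0.01011612] [-0.5  0.1  0.4  0.1]
 t 20.18 tcp [ 0.4909 -0.1083  0.0969] F [-1.83  2.71  7.26] M [0.37 0.54 0.05] gap 0.0121
```

```bash
python3 - <<'E'
from feel import *
q,_=quat(.205,0); p=np.array([.4904-.0005*np.sin(.205),-.1087+.0005*np.cos(.205),.0965])
movel(list(p),list(q),speed=.02); pause(.15); st("relax")
move_gripper(.022,60); st("o1"); move_gripper(.045); st("o2")
movel(list(p+[0,0,.06]),list(q),speed=.08); movel([.4904,-.1087,.24],list(q),speed=.2); pause(.2); st()
np.save("pw7.npy",camera_params("wrist"),allow_pickle=True)
for c in ["scene","wrist"]:
    im=read_camera(c); cv2.imwrite(f"pics/{c}7.png",im[:,:,::-1])
a=cv2.imread("pics/scene7.png"); cv2.imwrite("pics/scene7c.png",cv2.resize(a[110:260,130:300],None,fx=4,fy=4,interpolation=cv2.INTER_CUBIC))
E
```

```text
relax t 20.57 tcp [ 0.4909 -0.1083  0.097 ] F [-0.36  0.35  4.85] M [0.16 0.22 0.07] gap 0.0117
o1 t 20.83 tcp [ 0.4898 -0.1083  0.096 ] F [ 0.16 -0.43 -0.06] M [ 0.    0.01 -0.04] gap 0.0222
o2 t 21.18 tcp [ 0.4902 -0.1082  0.0964] F [-0.42 -0.8  -0.34] M [-0.07  0.02 -0.03] gap 0.045
 t 22.85 tcp [ 0.489  -0.1085  0.238 ] F [ 0.52  0.12 -0.08] M [ 0.05 -0.06  0.02] gap 0.045
```

View pics/scene7c.png

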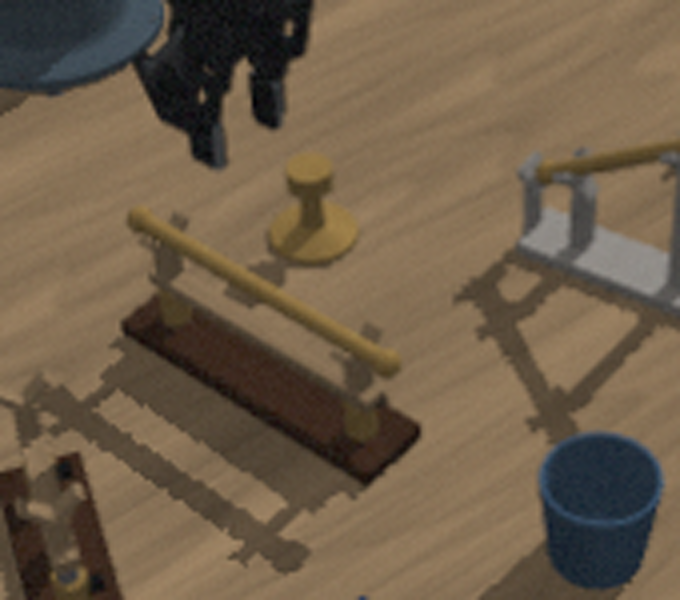

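View pics/wrist7.png

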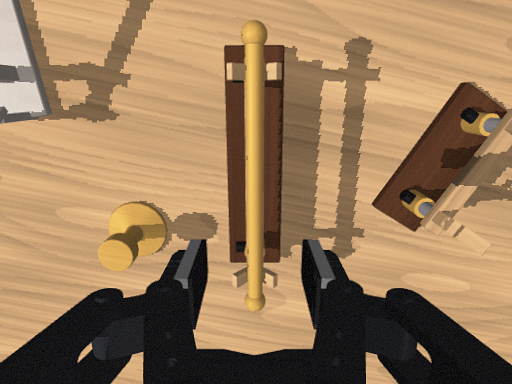

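```bash
python3 - <<'E'
from h import *
pw=np.load("pw7.npy",allow_pickle=True).item(); T=np.array(pw["camera_from_world"])
def hit(u,z):
    n=cv2.undistortPoints(np.array([[u]],float),np.array(pw["K"]),np.array(pw["dist_coeffs"]))[0,0]
    d=T[:3,:3].T@[n[0],n[1],1]; c=-T[:3,:3].T@T[:3,3]; return c+d*(z-c[2])/d[2]
u=np.array([np.cos(.205),np.sin(.205),0])
a,b=hit((254.5,33),.097),hit((254.5,301),.097); print(a,b,np.linalg.norm(a-b),"mid",(a+b)/2,"along",(a+b)@u/2, np.arctan2(*(a-b)[1::-1]))
print("foot ends along",[float(hit(v,.014)@u) for v in [(253,45),(254,262)]])
print("saddle plates, tips z.106",[float(hit(v,.106)@u) for v in [(237,63),(237,81),(240,271)]])
# path for short
for bb in (0,.05,.1,.14):
    q,z=quat(.344,TH); r=inverse_kinematics(list(np.array([.5598,.1654,.111])-bb*z),list(q)); print(bb,np.round(r,2) if r is not None else r)
E
```

```text
[ 0.60405809 -0.08473062  0.097     ] [ 0.37868762 -0.13154343  0.097     ] 0.23018098815865246 mid [ 0.49137286 -0.10813702  0.097     ] along 0.4590708464678365 0.20480259596818004
foot ends along [0.5768226585672376, 0.33934380608411907]
saddle plates, tips z.106 [0.5525539056836832, 0.5400257710545032, 0.38134462676615377]
0 [-0.6   0.25  0.26  2.28 -0.84  0.07 -0.77]
0.05 [-0.65  0.11  0.3   2.32 -0.15  0.14 -1.45]
0.1 [-0.54 -0.03  0.17  2.34  0.07  0.26 -1.66]
0.14 [-0.49 -0.14  0.12  2.35  0.09  0.36 -1.67]
```

```bash
python3 - <<'E'
from h import *
for pt in (25,20):
  for bb in (0,.05,.1,.13):
    q,z=quat(.344,np.radians(pt)); r=inverse_kinematics(list(np.array([.5598,.1654,.111])-bb*z),list(q)); print(pt,bb,np.round(r,2) if r is not None else r)
  q,z=quat(-.335,np.radians(pt-33)); print(np.round(inverse_kinematics([.535,-.306,.2],list(q)),2))
E
```

```text
25 0 [-0.6   0.27  0.26  2.19 -0.23  0.26 -1.38]
25 0.05 [-0.6   0.14  0.26  2.21 -0.08  0.36 -1.51]
25 0.1 [-0.58  0.02  0.22  2.22  0.01  0.47 -1.59]
25 0.13 [-0.58 -0.05  0.21  2.22  0.04  0.53 -1.62]
[-0.05  0.52  0.66  1.65 -0.3   1.23 -1.21]
20 0 [-0.59  0.29  0.26  2.13 -0.18  0.39 -1.43]
20 0.05 [-0.6   0.17  0.26  2.14 -0.09  0.48 -1.51]
20 0.1 [-0.6   0.06  0.24  2.14 -0.02  0.59 -1.57]
20 0.13 [-0.6   0.    0.24  2.14  0.01  0.65 -1.59]
[-0.04  0.58  0.68  1.58 -0.3   1.33 -1.21]
```

```bash
python3 - <<'E'
from h import *
q,z=quat(.344,np.radians(25)); p=np.array([.5598,.1654,.111])
move_gripper(.065)
move_ptp(list(p-.13*z),list(q)); pause(.2); st(); print(np.round(read_qpos(),2))
np.save("pw8.npy",camera_params("wrist"),allow_pickle=True); snap("wrist","w8")
E
```

```text
t 24.49 tcp [0.509  0.1453 0.229 ] F [-0.27 -0.45  0.57] M [-0.1   0.38  0.02] gap 0.0649
[-0.57 -0.05  0.21  2.22  0.04  0.53 -1.62]
```

View pics/w8.png

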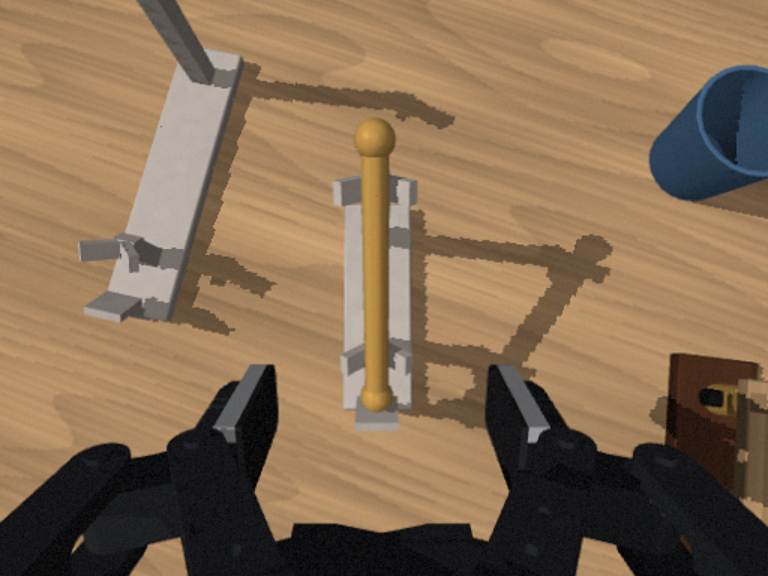

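Short rod's balls at (375,138) and (376,399) in this 1.5x picture. I'll refine its pose, then grasp and lift.

```bash
python3 - <<'E'
from h import *
pw=np.load("pw8.npy",allow_pickle=True).item()
w=lambda *p:np.array(p)/1.5-.2
obs=[w(375,138),w(376.5,399)]
def pts(q,L=.075):
    d=rz(q[2])@[np.cos(TH),0,np.sin(TH)]; c=np.array([q[0],q[1],q[3] if len(q)>3 else .11]); return np.array([c+L*d,c-L*d])
f=lambda q:(proj(None,pts(q),pw)-obs).ravel()
r=least_squares(f,[.5598,.1654,.344]);print(np.round(r.x,4),np.round(f(r.x),1)); x=r.x
p=np.array([(x[0]+.5598)/2,(x[1]*2+.1654)/3,.111]); print(p)
assert np.linalg.norm(p-[.5598,.1654,.111])<.006
q,z=quat(.344,np.radians(25))
movel(list(p),list(q),speed=.12); pause(.15); st("at")
move_gripper(.03,40); st("half"); move_gripper(0.0,60); st("closed")
movel(list(p+[0,0,.04]),list(q),speed=.08); st("l1")
movel(list(p+[-.02,0,.18]),list(q),speed=.2); st("l2")
q2,_=quat(-.335,np.radians(-8)); print(np.round(inverse_kinematics([.5351,-.3063,.21],list(q2)),2),np.round(read_qpos(),2))
snap("wrist","w9")
E
```

```text
[0.561  0.1669 0.3408] [ 0.   1.4 -0.  -1.7]
[0.56039055 0.16637529 0.111     ]
at t 25.93 tcp [0.5607 0.1665 0.1119] F [-0.56 -0.39 -0.12] M [-0.21  0.48  0.03] gap 0.0649
half t 26.36 tcp [0.5604 0.1664 0.111 ] F [-0.49  0.52 -0.2 ] M [-0.15  0.46  0.04] gap 0.0301
closed t 26.66 tcp [0.5602 0.1667 0.1111] F [-0.18  0.32  1.98] M [0.   0.58 0.04] gap 0.012
l1 t 27.31 tcp [0.56   0.1662 0.1507] F [-0.42  0.98 -2.59] M [-0.16  0.6  -0.02] gap 0.0116
l2 t 28.17 tcp [0.5393 0.1659 0.2891] F [ 0.11  0.52 -2.97] M [-0.21  0.63  0.  ] gap 0.0119
[-0.16  0.56  0.84  1.65 -0.39  1.26 -1.14] [-0.61 -0.05  0.22  2.08  0.04  0.68 -1.64]
```

View pics/w9.png

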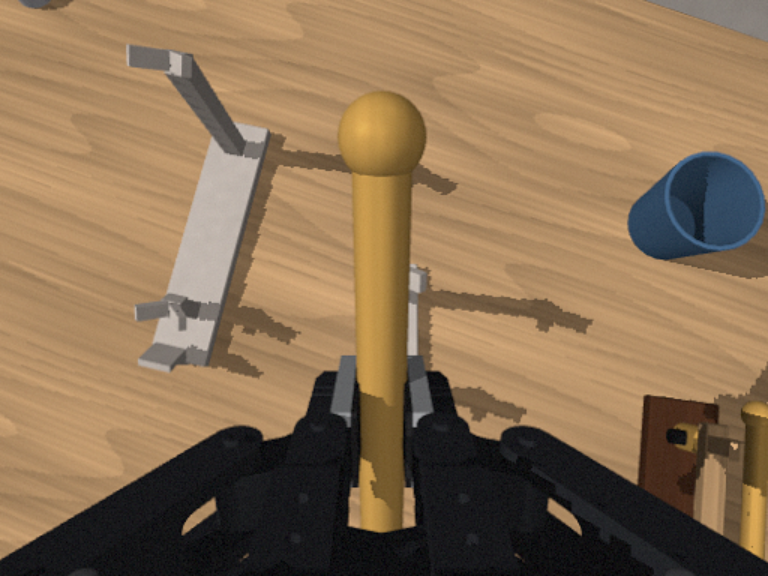

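```bash
python3 - <<'E'
from h import *
q2,_=quat(-.335,np.radians(-8))
move_ptp([.5351,-.3063,.20],list(q2)); pause(.4); st(); print(np.round(read_qpos(),2))
for c in ["scene","top"]:
    im=read_camera(c); cv2.imwrite(f"pics/{c}10.png",im[:,:,::-1])
a=cv2.imread("pics/top10.png"); cv2.imwrite("pics/top10c.png",cv2.resize(a[130:280,300:450],None,fx=4,fy=4))
a=cv2.imread("pics/scene10.png"); cv2.imwrite("pics/scene10c.png",cv2.resize(a[130:290,80:240],None,fx=3.7,fy=3.7))
E
```

```text
t 30.38 tcp [ 0.5352 -0.306   0.2001] F [-0.36 -0.61 -2.7 ] M [-0.02 -0.16 -0.06] gap 0.0119
[-0.16  0.57  0.84  1.65 -0.4   1.25 -1.13]
```

View pics/top10c.png

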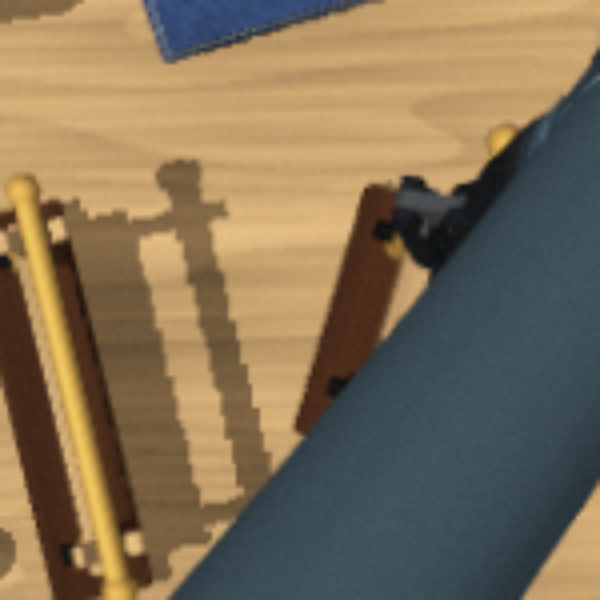

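View pics/scene10c.png

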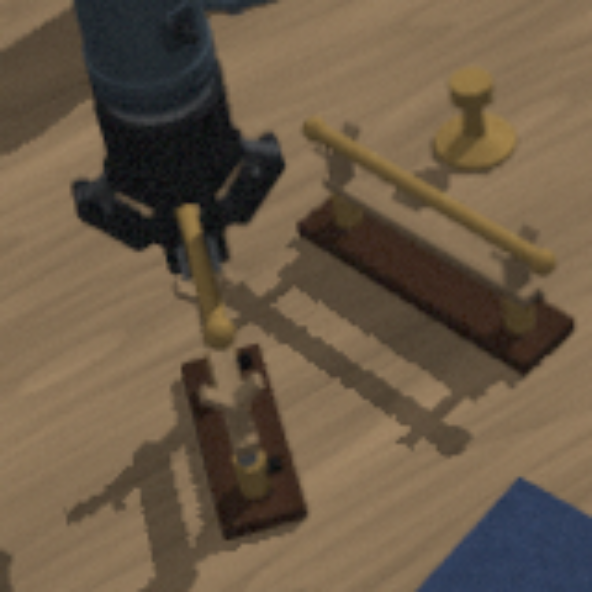

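```bash
python3 - <<'E'
from h import *
p=np.array(read_eef_pos()); S=np.array([218.5,329])/3.7+[80,130]-.36; T=np.array([502,138])/4+[300,130]-.37
yaw=-.335
def pt(q): return p+np.array([(.075+q[0])*np.cos(yaw),(.075+q[0])*np.sin(yaw),0])+[0,0,q[1]]
f=lambda q:np.concatenate([proj("scene",pt(q))[0]-S,proj("top",pt(q))[0]-T])
print(f([0,0]).round(1)); r=least_squares(f,[0,0]); print(r.x,f(r.x).round(1))
E
```

```text
[-0.1  0.6  1.3  1.3]
[0.00093128 0.00097365] [-0.1  0.6  1.5  0.8]
```

```bash
python3 - <<'E'
from feel import *
feel(.5351,-.3063,-.335,.126,.09,.0015,4.0,pitch=np.radians(-8))
R=Ro.from_quat(read_tcp_rot()).as_matrix(); print(R[:,0])
for c in ["scene","wrist"]:
    im=read_camera(c); cv2.imwrite(f"pics/{c}11.png",im[:,:,::-1])
a=cv2.imread("pics/scene11.png"); cv2.imwrite("pics/scene11c.png",cv2.resize(a[150:290,80:240],None,fx=4,fy=4,interpolation=cv2.INTER_CUBIC))
E
```

```text
base t 31.67 tcp [ 0.5355 -0.3065  0.1266] F [ 0.28 -0.46 -2.2 ] M [-0.07 -0.22 -0.01] gap 0.012
z 0.1245 tcp 0.1244 ax -0.39 lat -0.62 up 1.12  Mroll 0.06 Mpitch 0.02 Myaw 0.00
z 0.1230 tcp 0.1229 ax -0.18 lat 0.33 up 0.02  Mroll -0.04 Mpitch 0.08 Myaw 0.01
z 0.1215 tcp 0.1214 ax -0.27 lat 0.19 up -0.29  Mroll 0.00 Mpitch 0.03 Myaw 0.03
z 0.1200 tcp 0.1199 ax 0.04 lat 0.22 up -0.52  Mroll 0.03 Mpitch 0.04 Myaw -0.00
z 0.1185 tcp 0.1184 ax -1.04 lat 0.23 up 0.83  Mroll -0.04 Mpitch 0.05 Myaw 0.01
z 0.1170 tcp 0.1174 ax -0.27 lat 0.71 up 2.70  Mroll -0.01 Mpitch 0.10 Myaw -0.03
z 0.1155 tcp 0.1172 ax -1.80 lat 2.05 up 7.73  Mroll 0.21 Mpitch 0.68 Myaw -0.08
t 33.825
[ 0.9351797  -0.32591497 -0.13863029]
```

View pics/scene11c.png

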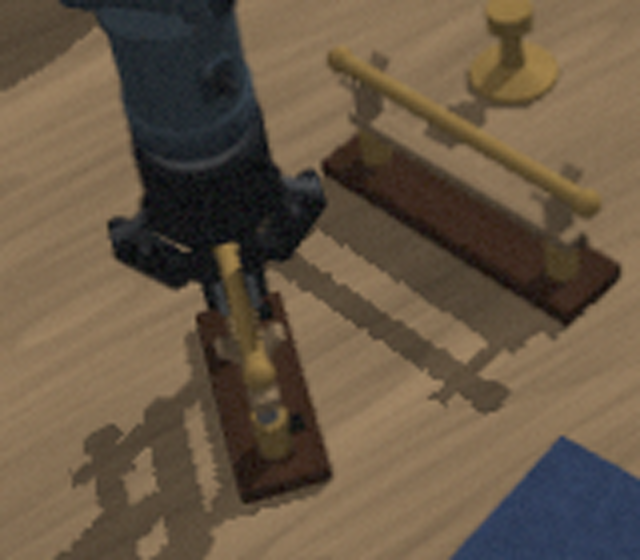

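View pics/wrist11.png

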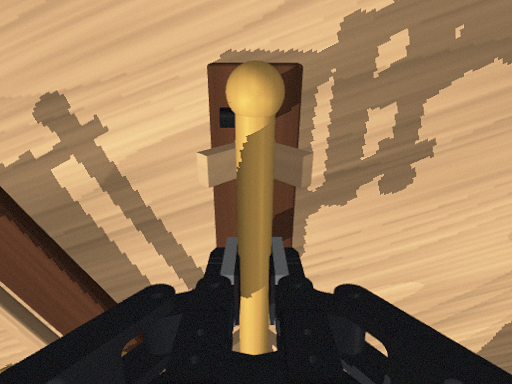

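```bash
python3 - <<'E'
from tilt import *
F0=np.array([.2,-.6,-2.4]);M0=np.array([-.05,-.2,-.03]); t=np.radians(-8)
tilt(.5351,-.3063,-.335,.1155,(F0,M0),ds=(t,t+.02,t-.02,t))
tilt(.5351,-.3063,-.335,.1149,(F0,M0),ds=(t,))
for c in ["wrist"]:
    im=read_camera(c); cv2.imwrite(f"pics/{c}12.png",im[:,:,::-1])
st()
E
```

```text
pitch cmd -0.140 act -0.1386 z 0.1171 ax -2.26 lat 1.84 up 7.89  Mroll 0.15 Mpitch 0.65
pitch cmd -0.120 act -0.1189 z 0.1172 ax -2.51 lat 2.14 up 8.84  Mroll 0.13 Mpitch 0.74
pitch cmd -0.160 act -0.1596 z 0.1171 ax -3.20 lat 0.80 up 9.94  Mroll 0.17 Mpitch 0.78
pitch cmd -0.140 act -0.1397 z 0.1171 ax -3.12 lat 1.58 up 9.70  Mroll 0.19 Mpitch 0.84
pitch cmd -0.140 act -0.1400 z 0.1171 ax -3.11 lat 1.24 up 12.40  Mroll 0.29 Mpitch 1.08
 t 35.98 tcp [ 0.5349 -0.3065  0.1171] F [-3.52  2.47  9.25] M [ 0.53  0.76 -0.16] gap 0.012
```

```bash
python3 - <<'E'
from h import *
p=np.array(read_eef_pos())
S=[np.array([259.5,364])/4+[80,150]-.37,np.array([230,252])/4+[80,150]-.37]
def pts(q):
    d=Ro.from_euler('zy',[-.335+q[2],-q[1]]).apply([1,0,0]); c=p+[q[0]*np.cos(.335),-q[0]*np.sin(.335),0]; return np.array([c+.075*d,c-.075*d])
f=lambda q:(proj("scene",pts(q))-S).ravel()
print(f([0,0,0]).round(1)); r=least_squares(f,[0,0,0]); print(r.x,f(r.x).round(1))
E
```

```text
[ -0.3   2.   -4.6 -12.7]
[0.01991216 0.35583694 0.01108611] [-0.9  0.2 -1.   0.3]
```

```bash
python3 - <<'E'
import cv2,numpy as np
from h import *
for n in ["w9","wrist11","wrist12"]:
    im=cv2.imread(f"pics/{n}.png")
    if n=="w9": im=cv2.resize(im,(512,384),interpolation=cv2.INTER_AREA)
    c=im[40:140,200:310]; cv2.imwrite(f"pics/b_{n}.png",cv2.resize(c,None,fx=3,fy=3,interpolation=cv2.INTER_CUBIC))
a=[cv2.imread(f"pics/b_{n}.png") for n in ["w9","wrist11"]]
s=cv2.imread("pics/scene11.png"); s=cv2.resize(s[205:260,120:165],None,fx=8,fy=8,interpolation=cv2.INTER_CUBIC)
H=np.zeros((600,330+s.shape[1],3),np.uint8); H[:300,:330]=a[0]; H[300:,:330]=a[1]; H[:s.shape[0],330:]=s
cv2.imwrite("pics/cmp.png",H)
# predicted wrist rows for ball at relative pitch
pw=camera_params("wrist"); p=np.array(read_eef_pos()); print(p)
for d in (-6,-3,0,3,6):
    dd=Ro.from_euler('zy',[-.335,-np.radians(d)]).apply([1,0,0])
    print(d,proj(None,p+.075*dd,pw).round(1),proj("scene",p+.075*dd).round(1), 326.7*.02/ (np.array(pw["camera_from_world"])@np.append(p+.075*dd,1))[2])
E
```

```text
[ 0.534859   -0.30654426  0.11709622]
-6 [[254.6  92.3]] [[144.7 244.5]] 56.99787274477541
-3 [[254.3  93. ]] [[144.5 243.6]] 58.77627829399048
0 [[254.2  94.3]] [[144.2 242.6]] 60.631089397380926
3 [[254.3  96.3]] [[144.  241.6]] 62.56057611898209
6 [[254.6  99. ]] [[143.7 240.5]] 64.56187539136914
```

View pics/cmp.png

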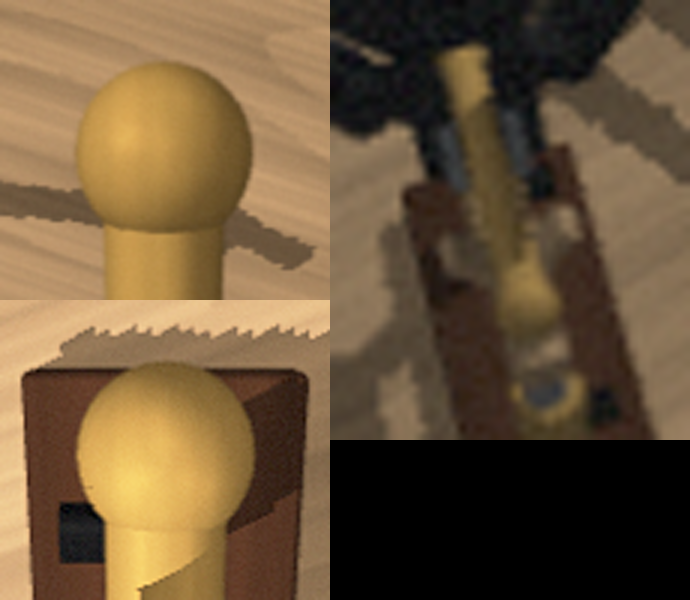

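```bash
python3 - <<'E'
from h import *
pw=camera_params("wrist"); T=np.array(pw["camera_from_world"])
def hit(u,z):
    n=cv2.undistortPoints(np.array([[u]],float),np.array(pw["K"]),np.array(pw["dist_coeffs"]))[0,0]
    d=T[:3,:3].T@[n[0],n[1],1]; c=-T[:3,:3].T@T[:3,3]; return c+d*(z-c[2])/d[2]
u=np.array([np.cos(.335),-np.sin(.335),0]); v=np.array([np.sin(.335),np.cos(.335),0])
print("tcp",np.array(read_eef_pos())@u,np.array(read_eef_pos())@v,"ball-.075",hit((255,89.3),.1171)@u-.075)
print("foot end -.08",hit((255,63.5),.014)@u-.08, "foot sides",hit((208,66),.014)@v,hit((302,66),.014)@v, np.arctan2(*(hit((302,66),.014)-hit((208,66),.014))[1::-1])+np.pi/2)
print("tip far/near",[hit(w,.1261)@u-.05 for w in [(198,152),(198,186),(311,152),(311,187)]])
E
```

```text
tcp 0.6059086589079227 -0.1136584105940569 ball-.075 0.6075064547233916
foot end -.08 0.6048169446113262 foot sides -0.08503820961097205 -0.14294887173663626 -0.33596747718268793
tip far/near [np.float64(0.6138962235407417), np.float64(0.6017507949112538), np.float64(0.6138751873448521), np.float64(0.6013620436565741)]
```

```bash
python3 - <<'E'
from feel import *
q,_=quat(-.335,np.radians(-8)); p=np.array([.5351,-.3063,.1166])
p2=p+.0003*np.array([np.sin(.335),np.cos(.335),0])-.0003*np.array([np.cos(.335),-np.sin(.335),0])
movel(list(p2),list(q),speed=.02); pause(.15); st("relax")
move_gripper(.022,60); st("o1"); move_gripper(.045); st("o2")
movel(list(p+[0,0,.06]),list(q),speed=.08); movel([.52,-.30,.27],list(q),speed=.2); pause(.2); st()
np.save("pw13.npy",camera_params("wrist"),allow_pickle=True)
for c in ["scene","wrist"]:
    im=read_camera(c); cv2.imwrite(f"pics/{c}13.png",im[:,:,::-1])
q3,_=quat(-.335,0); move_ptp([.30,-.45,.32],list(q3)); pause(.4); st()
for c in ["scene","top"]:
    im=read_camera(c); cv2.imwrite(f"pics/{c}14.png",im[:,:,::-1])
a=cv2.imread("pics/top14.png"); cv2.imwrite("pics/top14c.png",cv2.resize(a[60:330,60:460],None,fx=2,fy=2,interpolation=cv2.INTER_CUBIC))
a=cv2.imread("pics/scene14.png"); cv2.imwrite("pics/scene14c.png",cv2.resize(a[130:330,80:300],None,fx=3,fy=3,interpolation=cv2.INTER_CUBIC))
E
```

```text
relax t 36.38 tcp [ 0.535  -0.3064  0.1173] F [-1.41  0.66  5.35] M [ 0.11  0.27 -0.01] gap 0.0121
o1 t 36.63 tcp [ 0.5349 -0.3054  0.1159] F [-0.49 -0.25  0.01] M [-0.11 -0.16  0.02] gap 0.0219
o2 t 36.98 tcp [ 0.5349 -0.3058  0.1165] F [-0.38 -0.62 -0.37] M [-0.05 -0.15 -0.08] gap 0.0447
 t 38.71 tcp [ 0.5194 -0.2992  0.268 ] F [-0.6  -0.35  0.41] M [-0.04 -0.15  0.04] gap 0.0448
 t 40.26 tcp [ 0.3006 -0.4497  0.3198] F [-0.25 -0.47 -0.75] M [ 0.05 -0.    0.02] gap 0.0448
```

View pics/top14c.png

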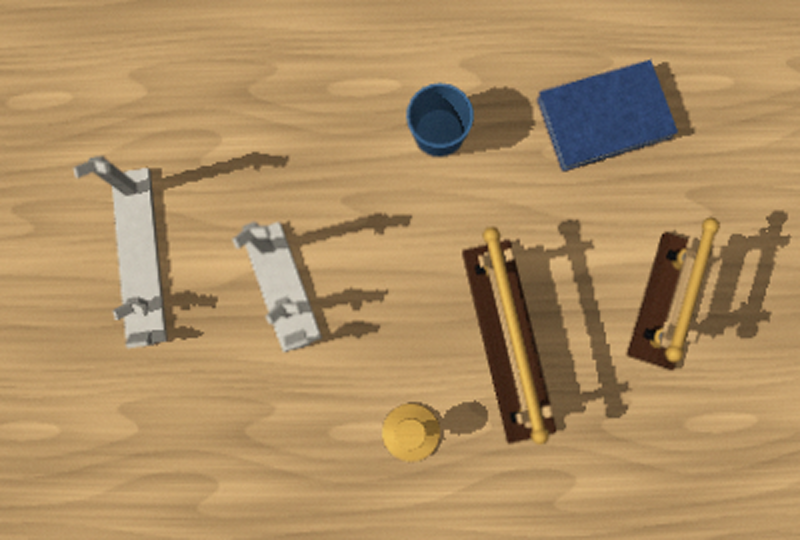

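View pics/scene14c.png

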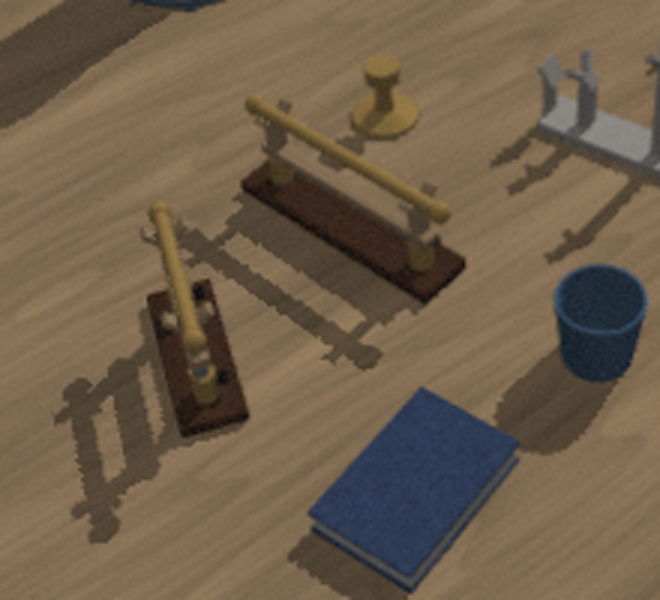

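View pics/wrist13.png

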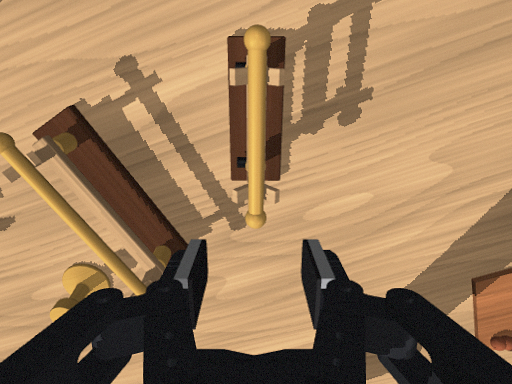

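```bash
python3 - <<'E'
from h import *
t2=lambda *p:np.array(p)/2+[60,60]-.25
s3=lambda *p:np.array(p)/3+[80,130]-.33
for n,L,o,x0 in [("long",.115,{"top":[t2(491.5,235),t2(541,436)],"scene":[s3(437,210),s3(253,104)]},[.491,-.108,.205,.097,0]),("short",.075,{"top":[t2(710.5,227),t2(675,354)],"scene":[s3(195,339),s3(159,211)]},[.535,-.306,-.335,.117,0])]:
    def pts(q):
        d=Ro.from_euler('zy',[q[2],-q[4]]).apply([1,0,0]); c=q[[0,1,3]]; return np.array([c+L*d,c-L*d])
    f=lambda q:np.concatenate([(proj(c,pts(np.array(q)))-o[c]).ravel() for c in o])
    r=least_squares(f,x0); print(n,r.x.round(4),f(r.x).round(1))
sign_off(); print(read_time_s())
E
```

```text
long [ 0.4902 -0.1094  0.211   0.0982  0.0111] [ 0.4  0.3  0.1  0.1  0.6 -0.1  0.2 -0. ]
short [ 0.5346 -0.3064 -0.3326  0.1166 -0.0031] [-0.3 -0.2 -0.1  0.  -0.3  0.  -0.2 -0. ]
the job is handed in; nothing more can be done
the job is handed in; nothing more can be done
```

Both rods are seated and released, and the job is handed in: the long rod in the wide cradle first, then the short rod in the narrow one. The clock read 40.3 s at the last check, against the 72 s limit.

- **Feeling down:** The long rod made firm contact with its axis at 97 mm and the short rod at 117 mm. The upward press I read was about 12 N on each cradle. While each rod was still held, I tilted the tool slightly both ways. The support stayed firm and the moments were roughly balanced, which fits contact in both notches.
- **Last pictures:** Both rods are level, the long within about 0.6° and the short within about 0.2°. They are within about 1–3 mm of centred along their cradles. The cup, candlestick and book show at the same places as at the start, and the gripper was clear of everything.
- **What disagreed:** My first camera estimates of the cradle heights, about 91 and 110 mm, were 6–7 mm too low. The final picture check gave 98 and 117 mm, which agrees with the felt heights. Estimates of where each cradle's centre lies along its length differed by up to 3 mm depending on which edges I measured.

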